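# Clamp a lens with a cam crank

## Task

Stand the black cine lens upright on the clamp fixture, between the V support and the open jaw, and let go of it. Then turn the crank with the upright handle gently clockwise until the roller follower rests on the cam's flat dwell, so that the jaw presses the lens into the V and stays clamped when you release the crank and move clear. Hold the handle lightly and never strain it, do not squeeze or slam the lens, and leave everything else on the bench where it is.

Things in the scene. Friction and masses are not known exactly. Their poses are not given: they have to be found in the camera images.
- lens: Matte black cylindrical cine lens, 64 mm diameter, 80 mm tall, about 0.45 kg, standing upright on the mat (3 mm above the table). Origin at the centre of its underside, z up. It is the larger of two standing cylinders (the other is the loupe; either may be in either place). Grip it across the diameter in its upper half with about 20 N; over 80 N of finger force harms it.
- fixture: Fixed aluminium clamp: base plate 110 (x) by 270 (y) by 12 mm, origin 5 mm to +y of its underside's centre, on the mat. Its y axis is the clamp axis; from +y to -y: two steel V blocks 40 mm tall, the lens place, the jaw (36 mm wide, top 43 mm above the underside), guide block, roller follower, brass plate cam with the crank above. Both x sides are open for the fingers.
- seat (a point): Centre of the lens's underside when it is pressed home in the V, on the base plate's upper face; z up. With the clamp open there is 8 mm of room from here towards the fixture's -y: set the lens down about 4 mm to the -y of this point and the jaw will push it home.
- jaw: Spring jaw, slides along the fixture's y; origin at the fixture's origin when fully back, same axes; flat face 30 mm from it along +y. It stops (about 8 mm forward) once the lens is home, so its place does not show the dwell: the cam goes on to compress the spring behind it by 6 mm. It presses with 9 N at first touch and about 28 N on the dwell.
- shaft (a point): Point on the upright axis of camshaft and crank, at the crank arm's upper face (54 mm above the fixture's underside), 145 mm from the seat along the fixture's -y.
- cam (a point): Point on the camshaft axis at the cam's mid-height. Brass plate cam, 24 mm base radius, with one flat dwell of 39 mm radius, 0.42 rad long, between a rise and a fall of about 1.25 rad each. It is set-screwed to the shaft at an unknown clocking: the middle of the dwell may come at any crank angle from about 1.6 to 2.8 rad.
- grip (a point): Middle of the crank handle's axis, 22.5 mm below its top, 50 mm from the shaft axis, 78 mm above the fixture's underside. The handle can be carried round a circle with the gripper's direction kept fixed.
- handle: Crank handle: upright black sleeve, 20 mm diameter, 45 mm tall, spinning freely on its pin; origin at the centre of its lower end, z up (its x and y mean nothing). A grip of about 12 N is enough; a total finger force over 60 N strains it.
- crank (a joint): Crank angle, rad, growing clockwise from above, -0.3 to 3.6. At 0 the handle is off the shaft along the fixture's +x, at 1.57 along -y. Starts -0.2 to 0.1, jaw back. Turning: idle (1 N friction at the handle), then the rise pushes back (to 9 N in its last 0.6 rad), easing over 0.2 rad to friction level at the dwell; past it the crank is pulled on. Let go off the dwell, it springs off.
- loupe: Waisted chrome loupe, 44 mm diameter, 50 mm tall, standing; bystander. Origin at the centre of its underside.
- rear_cap: Red plastic rear lens cap, 58 mm diameter, 16 mm thick; bystander. Origin at the centre of its underside.
- step_ring: Silver step-up ring, 77 mm outside, 66 mm inside, 6 mm thick; bystander. Origin at the centre of its underside.
- blower: Orange rubber blower bulb standing nozzle up, 60 mm diameter, 110 mm tall; bystander. Origin at the centre of its underside.
- rail_clamp: Loose aluminium rail clamp with a knurled thumbscrew, 60 by 50 by 44 mm; bystander. Origin at the centre of its underside.
- brush: Cleaning brush lying on the mat, about 200 mm long; bystander. Origin at the centre of its underside.
Not all that is in view belongs to the job. What is meant by the lens is not green, and is the larger of those in its own colour.

How it is judged:
By the outcome, as a careful person would: the job done as asked, in the order asked, and still so for the second after the job is handed in, with the robot touching nothing.
It also fails if it takes over 61 s, if anything falls off the work surface, if the arm or the gripper's body presses on something with over 40 N, if the wrist force passes 120 N, or if a joint passes its speed limit or range.

## Robot

A 7-joint arm with a two-finger parallel gripper is mounted at the origin on the work surface. World frame = base frame: x ahead of the robot, y to its left, z up, the work surface at z = 0. Lengths are in m, angles in rad, forces in N, time in s.
With the tool pointing down it reaches from about 0.4 to 0.85 m from the base axis. Payload 4.4 kg.
Tool frame: the origin (TCP) lies at the very end of the fingers, on their centre line; the grasp point (between the pads) lies 19 mm behind it (pinch_z is the distance from the TCP to the grasp point, in m); z points along the fingers, y is the line along which they close (so a half turn about z gives the same grasp; the last joint's range is limited). The gripper opens to 94 mm and grips with 3 to 60 N. Pads are 16 mm wide; open, the fingers measure 119 mm over their backs; the gripper's body (75 mm by 177 mm) begins 78 mm behind the grasp point.
Start: joints at [-1.306, 0.628, 0.038, 1.517, -0.027, 0.996, -0.02], TCP at [0.211, 0.615, 0.205] pointing down, gripper open.
Joint ranges: [-3.06, 3.06], [-0.37, 2.12], [-1.25, 1.32], [0.18, 2.47], [-1.1, 4.24], [0.23, 1.98], [-2.94, 2.94]. Speed limits (rad/s): [2.57, 2.57, 3.14, 3.14, 3.14, 3.14, 3.14].

## Interface

Orientations are given as a unit quaternion [w, x, y, z].
In Python, from bench import read_state, capture, sign_off, pinch_z gives the robot as it stands. The module is installed in compiled form; this text tells all that it offers.
- The arm moves only by the shell command python3 -m jog 'ROWS'. ROWS is JSON, a list of rows, each a list of 7 numbers: the shift along the tool's x, y, z in units of 40 mm (1.0 is 40 mm), then the turn, a rotation vector about the tool's x, y, z in units of 6 degrees (1.0 is 6 degrees), then the closure, from -1 (fully open) to 1 (shut). A call has 1 to 20 rows; each row shifts and turns the commanded pose from where the row before left it, along the tool's axes as they then stand; what a row does not reach is not made up. A row lasts 1/12 s, in which the tool goes at most 41.7 mm and 7.16 degrees, less where a joint would pass 70% of its speed; a pose out of reach is approached as far as the arm can. A call is refused whole if a number of a shift passes 1 or a number of a turn 1, either way. A call with a gripper value outside its range is refused whole. The fingers move at their own pace and stop on an object; the grip force is fixed at half the most. Time passes only in rows, so rows that do not move let the fingers close. It gives the time, the measured TCP pose, the force, the opening and the grip force at its end, in the units of the state.
- read_state(): the state, without advancing time (a new reading comes with each control period).
- capture(name): name is "scene" or "top"; returns a dict with "image" (400x640x3 uint8, red, green, blue), "intrinsics" (3x3 intrinsics, pixels), "pose" (4x4, takes a point from camera to world coordinates). Camera axes: x right, y up, looking along -z (the intrinsics and any distortion apply to the point x, -y, -z); pixel columns grow to the right and rows downward; lengths in m; the calibration is good to about 2 mm. A picture is of the moment at which its call begins. There is no depth.
- sign_off(): hands the job in; it is judged then, once.
The state is a dict: "t": time; "joint_pos": joint angles; "joint_vel": joint speeds; "tau": joint torques, N m; "ee_pos": TCP position; "tool_rot": TCP orientation; "wrist_force": force on the tool from outside, world axes, zero at the start; "wrist_torque": the same for the moment, N m; "gripper_width": finger opening in m; "grip_force": force on a finger pad.
Only numpy, scipy, OpenCV 4.12 (cv2) and the standard library are available. Lean on these libraries where they do the work, as an engineer would, in place of code of your own. Each camera call takes 0.05 s, during which the arm holds its last target. There are 200 camera calls.

## Working session

There is one attempt and no reset: what is moved stays moved. The work goes in short steps, Python scripts to look and compute and a shell command to move; the robot and the scene stay as the last step left them, time stands still between calls to the robot, and variables do not carry over. Pictures are saved under pics/ and viewed, at most 10 in all, crops included, and the job is handed in when it is done.

```bash
mkdir -p pics; cat > h.py <<'E'
import numpy as np, cv2
from bench import read_state, capture, sign_off, pinch_z
def snap(n,f):
    c=capture(n); cv2.imwrite(f'pics/{f}.png',c['image'][:,:,::-1]); np.savez(f'pics/{f}.npz',**c); return c
def load(f): return dict(np.load(f'pics/{f}.npz'))
def ray(c,u,v):
    K=c['intrinsics'];P=c['pose']
    d=np.linalg.inv(K)@[u,v,1]; d=P[:3,:3]@(d*[1,-1,-1]); return P[:3,3],d
def onz(c,u,v,z):
    o,d=ray(c,u,v); return o+d*(z-o[2])/d[2]
def proj(c,p):
    P=c['pose']; q=P[:3,:3].T@(np.array(p)-P[:3,3]); q=c['intrinsics']@(q*[1,-1,-1]); return q[:2]/q[2]
def tri(c1,p1,c2,p2):
    A=np.zeros((3,3));b=np.zeros(3)
    for c,p in((c1,p1),(c2,p2)):
        o,d=ray(c,*p); d=d/np.linalg.norm(d); M=np.eye(3)-np.outer(d,d); A+=M;b+=M@o
    return np.linalg.solve(A,b)
E
python3 - <<'E'
from h import *
for n in('scene','top'):
    c=snap(n,n+'0'); print(n,c.keys(),c['intrinsics'].round(1).tolist(),c['pose'].round(3).tolist())
s=read_state(); print({k:np.round(v,3).tolist() for k,v in s.items()},pinch_z)
E
```

```text
scene dict_keys(['image', 'intrinsics', 'pose']) [[392.3, 0.0, 318.3], [0.0, 392.3, 199.2], [0.0, 0.0, 1.0]] [[0.434, -0.67, 0.602, 1.175], [0.901, 0.329, -0.283, -0.252], [-0.008, 0.666, 0.746, 0.782], [0.0, 0.0, 0.0, 1.0]]
top dict_keys(['image', 'intrinsics', 'pose']) [[432.1, 0.0, 320.1], [0.0, 432.1, 197.7], [0.0, 0.0, 1.0]] [[0.03, 0.996, -0.085, 0.465], [-0.999, 0.031, 0.016, 0.014], [0.019, 0.085, 0.996, 1.405], [0.0, 0.0, 0.0, 1.0]]
{'t': 0.1, 'joint_pos': [-1.306, 0.629, 0.038, 1.518, -0.027, 0.996, -0.02], 'joint_vel': [0.003, -0.0, -0.001, -0.002, 0.001, 0.001, 0.001], 'tau': [0.004, -55.079, 1.148, -18.712, -0.052, 0.019, 0.0], 'ee_pos': [0.211, 0.614, 0.205], 'tool_rot': [-0.0, 0.165, 0.986, -0.001], 'wrist_force': [-0.215, -0.678, 0.032], 'wrist_torque': [-0.048, 0.006, 0.039], 'grip_force': 0.0, 'gripper_width': 0.094} 0.0188
```

View pics/scene0.png

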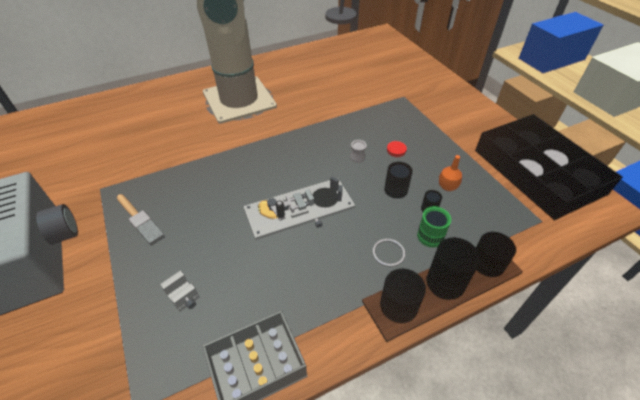

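View pics/top0.png

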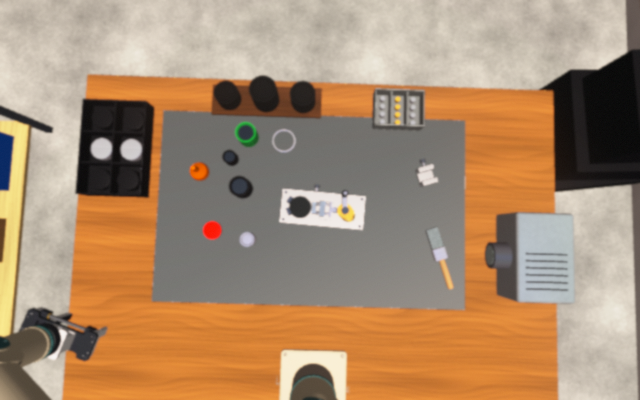

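```bash
python3 - <<'E'
from h import *
a=cv2.imread('pics/top0.png');b=cv2.imread('pics/scene0.png')
A=cv2.resize(a[115:245,180:380],(800,520),interpolation=cv2.INTER_CUBIC)[:300*2]
cv2.imwrite('pics/z1.png',A)
B=cv2.resize(b[130:255,235:485],(800,400),interpolation=cv2.INTER_CUBIC)
cv2.imwrite('pics/z2.png',B)
E
```

```text
(no output)
```

View pics/z1.png

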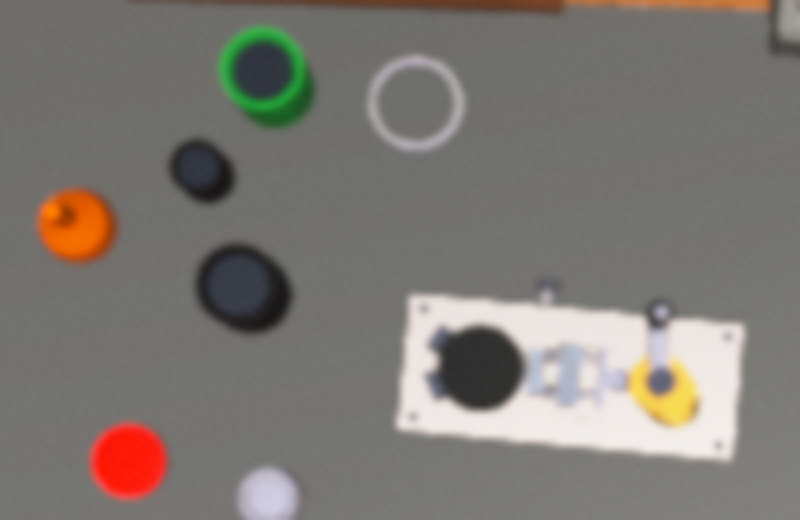

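View pics/z2.png

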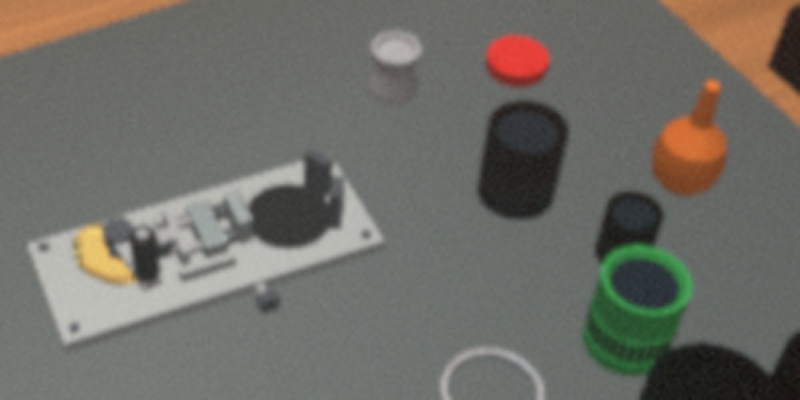

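Scene view: the black lens stands at about (398,180), the smaller black decoy at (431,203) and the green one at (434,226). The fixture spans (245–355, 180–235), with the crank handle at (280,208). Top view: the lens top is at about (239,186). The white plate spans (280–366, 189–230), with V blocks on its left, the brass cam at (346,212) and the handle at (345,193). The black disc on the plate is only a painted seat mark.

```bash
cat > m.py <<'E'
from h import *
t,s=load('top0'),load('scene0')
def mask_plate(c,box):
    u0,v0,u1,v1=box; im=c['image'][v0:v1,u0:u1].astype(int); m=((im.min(2)>150)).astype(np.uint8)*255
    m=cv2.morphologyEx(m,cv2.MORPH_CLOSE,np.ones((15,15)))
    cs=max(cv2.findContours(m,0,2)[0],key=cv2.contourArea)+np.array([u0,v0]); return cs
def quad(cs):
    h=cv2.convexHull(cs); 
    for e in np.arange(1,15,.5):
        q=cv2.approxPolyDP(h,e,True)
        if len(q)==4: return q[:,0].astype(float)
def refine(cs,q):  # line fit each side, intersect
    p=cv2.convexHull(cs)[:,0].astype(float); c=cs[:,0].astype(float); L=[]
    for i in range(4):
        a,b=q[i],q[(i+1)%4]; d=(b-a)/np.linalg.norm(b-a); n=np.array([-d[1],d[0]])
        k=(abs((c-a)@n)<2)&((c-a)@d>6)&((c-b)@d<-6)
        vx,vy,x,y=cv2.fitLine(c[k].astype(np.float32),cv2.DIST_HUBER,0,.01,.01).ravel(); L.append(np.cross([x,y,1],[x+vx,y+vy,1]))
    r=[np.cross(L[i-1],L[i]) for i in range(4)]; return np.array([x[:2]/x[2] for x in r])
Q={}
for n,c,b in(('t',t,(265,180,380,240)),('s',s,(235,170,365,242))):
    cs=mask_plate(c,b); q=refine(cs,quad(cs)); print(n,q.round(1).tolist()); 
    w=np.array([onz(c,*x,.015) for x in q]); o=np.argsort(np.arctan2(*(w-w.mean(0))[:,:2].T)); Q[n]=q[o]; w=w[o]
    print(w.round(4).tolist(),'mid',w.mean(0).round(4),[round(np.linalg.norm(w[i]-w[i-1]),4) for i in range(4)])
print('tri',[tri(t,a,s,b).round(4).tolist() for a,b in zip(Q['t'],Q['s'])])
# lens: dark blob & bluish top
for n,c,b in(('t',t,(222,170,260,204)),('s',s,(380,155,418,202))):
    u0,v0,u1,v1=b; im=c['image'][v0:v1,u0:u1].astype(int)
    d=(im.max(2)<75).astype(np.uint8); x=max(cv2.findContours(d,0,2)[0],key=cv2.contourArea); full=np.zeros_like(d); cv2.drawContours(full,[x],-1,1,-1)
    g=(full&(im[:,:,2]-im[:,:,0]>9)&(im[:,:,2]>35)).astype(np.uint8); y=max(cv2.findContours(g,0,2)[0],key=cv2.contourArea)
    e=cv2.fitEllipse(y); print(n,'glass',np.add(e[0],(u0,v0)).round(1),e[1],cv2.contourArea(y),'blob',cv2.boundingRect(x+np.array([u0,v0])),cv2.contourArea(x))
    Q['g'+n]=np.add(e[0],(u0,v0))
print('lens top',tri(t,Q['gt'],s,Q['gs']), onz(t,*Q['gt'],.083),onz(s,*Q['gs'],.083))
E
python3 m.py
```

```text
t [[282.5, 187.6], [550.6, 212.0], [185.1, 212.0], [278.8, 221.5]]
[[0.5033, 0.1221, 0.015], [0.5244, 0.4224, 0.015], [0.6127, 0.1143, 0.015], [0.5609, -0.7585, 0.015]] mid [ 0.5503 -0.0249  0.015 ] [np.float64(0.8825), np.float64(0.301), np.float64(0.3205), np.float64(0.8743)]
s [[353.8, 204.3], [254.7, 236.9], [242.3, 200.1], [379.5, 244.3]]
[[0.5985, -0.1515, 0.015], [0.4711, -0.1406, 0.015], [0.6126, 0.1143, 0.015], [0.7493, 0.1076, 0.015]] mid [ 0.6078 -0.0176  0.015 ] [np.float64(0.2998), np.float64(0.1278), np.float64(0.2915), np.float64(0.1369)]
tri [[0.4977, -0.0003, -0.1205], [0.5515, 0.0913, 0.2169], [0.6127, 0.1142, 0.0152], [0.7665, -0.2673, 0.5597]]
t glass [239.1 185.9] (13.8782320022583, 14.475756645202637) 154.0 blob (229, 176, 24, 22) 374.0
s glass [399.1 174. ] (1.4569991827011108, 2.426848888397217) 1.5 blob (384, 162, 29, 37) 768.5
lens top [0.60901857 0.24631568 0.06429825] [0.60665625 0.24248247 0.083     ] [0.62399264 0.23399887 0.083     ]
```

```bash
python3 - <<'E'
from h import *
t,s=load('top0'),load('scene0')
print(s['image'][176,384:416:2].tolist()); print(s['image'][170:206:3,398].tolist())
print(s['image'][215:236:2,260].tolist(), s['image'][225,330].tolist(), t['image'][207,275:290:2].tolist())
for th in (130,140,150):
  for n,c,b in(('t',t,(265,180,380,240)),('s',s,(235,165,365,242))):
    u0,v0,u1,v1=b; im=c['image'][v0:v1,u0:u1]; m=(im.min(2)>th).astype(np.uint8)
    m=cv2.morphologyEx(m,cv2.MORPH_OPEN,np.ones((3,3))); x=max(cv2.findContours(m,0,1)[0],key=cv2.contourArea)
    h=cv2.convexHull(x)+np.array([u0,v0])
    q=cv2.approxPolyDP(h,3,True)
    print(th,n,q[:,0].tolist(), cv2.minAreaRect(h),cv2.contourArea(h))
E
```

```text
[[107, 109, 105], [69, 68, 67], [43, 41, 38], [35, 33, 31], [40, 36, 37], [45, 42, 43], [45, 45, 49], [47, 52, 55], [52, 53, 58], [52, 52, 57], [50, 54, 56], [45, 46, 48], [39, 35, 33], [47, 45, 42], [96, 99, 98], [106, 107, 106]]
[[49, 54, 58], [51, 56, 58], [47, 52, 55], [35, 33, 34], [39, 39, 37], [38, 35, 35], [43, 41, 42], [41, 39, 36], [32, 33, 31], [42, 44, 41], [106, 110, 109], [106, 109, 108]]
[[180, 176, 168], [187, 188, 181], [190, 189, 184], [192, 192, 186], [189, 189, 185], [190, 189, 186], [194, 193, 187], [190, 189, 185], [182, 181, 177], [181, 181, 177], [157, 157, 152]] [111, 114, 111] [[117, 116, 113], [119, 117, 114], [132, 129, 126], [211, 201, 197], [236, 230, 227], [231, 224, 220], [196, 188, 188], [115, 109, 110]]
130 t [[281, 189], [317, 188], [365, 195], [363, 230], [281, 223]] ((322.5035095214844, 207.9658660888672), (86.46958923339844, 38.587181091308594), 5.90614128112793) 3181.0
130 s [[354, 203], [317, 220], [254, 236], [244, 205], [324, 181], [344, 187]] ((299.21185302734375, 206.7150115966797), (35.582069396972656, 107.17233276367188), 73.49564361572266) 3468.5
140 t [[282, 189], [317, 188], [364, 195], [363, 229], [279, 222]] ((322.5854187011719, 207.60336303710938), (85.5652084350586, 37.971046447753906), 5.440331935882568) 3100.5
140 s [[353, 202], [348, 207], [254, 235], [244, 209], [251, 203], [325, 181], [345, 189]] ((298.587890625, 205.78311157226562), (33.657772064208984, 106.1767807006836), 72.75853729248047) 3292.0
150 t [[282, 189], [363, 195], [363, 228], [280, 222]] ((322.6224670410156, 208.02711486816406), (85.18894958496094, 36.83846664428711), 5.355824947357178) 2999.5
150 s [[351, 199], [347, 207], [257, 236], [244, 208], [253, 203], [343, 190]] ((298.2740478515625, 205.97686767578125), (32.690940856933594, 104.81382751464844), 72.6459732055664) 2615.0
```

```bash
cat > m2.py <<'E'
from h import *
t,s=load('top0'),load('scene0')
def refine(c,q):
    g=c['image'].astype(np.float32).mean(2); q=np.array(q,float); L=[]
    off=np.arange(-4,4.01,.25)
    for i in range(4):
        a,b=q[i],q[(i+1)%4]; d=(b-a)/np.linalg.norm(b-a); n=np.array([-d[1],d[0]]); P=[]
        for f in np.linspace(.08,.92,50):
            p=a+f*(b-a); X=(p+off[:,None]*n).astype(np.float32)
            v=cv2.remap(g,X[:,:1].copy(),X[:,1:].copy(),cv2.INTER_LINEAR).ravel(); dv=abs(np.diff(v))
            k=dv.argmax(); sl=slice(max(0,k-5),k+6)
            if abs(v[0]-v[-1])>40: P.append(p+n*((off[:-1]+.125)[sl]@dv[sl]/dv[sl].sum()))
        P=np.array(P,np.float32)
        for _ in range(3):
            vx,vy,x,y=cv2.fitLine(P,cv2.DIST_HUBER,0,.01,.01).ravel(); r=abs((P-[x,y])@[-vy,vx]); P=P[r<max(.4,1.5*np.median(r))]
        print('side',i,len(P),r.mean().round(2)); L.append(np.cross([x,y,1],[x+vx,y+vy,1]))
    r=[np.cross(L[i-1],L[i]) for i in range(4)]; return np.array([x[:2]/x[2] for x in r])
# corner order: (+x+y),(+x-y),(-x-y),(-x+y)
qt=refine(t,[(282.5,188.7),(366,196),(363,230),(279.5,222.5)])
qs=refine(s,[(355,205),(256.2,237.8),(243.8,206),(339.7,178.4)])
print(qt.round(1).tolist(),qs.round(1).tolist())
T=np.array([tri(t,a,s,b) for a,b in zip(qt,qs)]); print('tri',T.round(4).tolist(),T.mean(0))
for n,c,q in(('t',t,qt),('s',s,qs)):
    w=np.array([onz(c,*x,.015) for x in q]); ya=(w[0]+w[3]-w[1]-w[2])/2; xa=(w[0]+w[1]-w[2]-w[3])/2
    print(n,'mid',w.mean(0).round(4),'len',np.linalg.norm(ya).round(4),np.linalg.norm(xa).round(4),'yaw(y axis)',np.degrees(np.arctan2(-ya[0],ya[1])).round(2),np.degrees(np.arctan2(xa[1],xa[0])).round(2))
def glass(c,b,f):
    u0,v0,u1,v1=b; im=cv2.GaussianBlur(c['image'],(3,3),0)[v0:v1,u0:u1].astype(int)
    g=f(im).astype(np.uint8); y=max(cv2.findContours(g,0,1)[0],key=cv2.contourArea); e=cv2.fitEllipse(y); p=np.add(e[0],(u0,v0)); print('glass',p.round(1),np.round(e[1],1)); return p
f=lambda im:(im[:,:,2]>=im[:,:,0]+2)&(im[:,:,2]>42)&(im.max(2)<85)
a,b=glass(t,(226,172,256,202),f),glass(s,(384,158,414,190),f)
print('lens glass',tri(t,a,s,b)); 
for z in(.065,.075,.083): print(z,onz(t,*a,z).round(4),onz(s,*b,z).round(4))
# dark outline of lens: blob extents vs candidate
for n,c,(u0,v0,u1,v1) in(('t',t,(222,170,260,204)),('s',s,(380,155,418,202))):
    d=(c['image'][v0:v1,u0:u1].max(2)<75).astype(np.uint8); x=max(cv2.findContours(d,0,1)[0],key=cv2.contourArea); m=cv2.moments(x)
    cx=(u0+m['m10']/m['m00'],v0+m['m01']/m['m00']); print(n,'blob',np.round(cx,1),'at mid-height z=.043',onz(c,*cx,.043).round(4)); globals()['b'+n]=cx
print('blob tri',tri(t,bt,s,bs).round(4))
# crank handle top (bright pin spot / black sleeve), shaft, cam brass
for n,c,(u0,v0,u1,v1) in(('t',t,(330,185,370,232)),('s',s,(250,195,290,225))):
    im=c['image'][v0:v1,u0:u1].astype(int); m=((im[:,:,0]-im[:,:,2]>60)).astype(np.uint8); M=cv2.moments(m,True); print(n,'brass',(u0+M['m10']/M['m00'],v0+M['m01']/M['m00']),M['m00'])
E
python3 m2.py
python3 -c "
from h import *
a=load('top0')['image'][180:235,325:375];b=load('scene0')['image'][180:230,240:300]
cv2.imwrite('pics/z3.png',np.hstack([cv2.resize(a,(400,440),interpolation=2),cv2.resize(b,(400,440),interpolation=2)])[:,:,::-1])"
```

```text
side 0 42 0.11
side 1 50 0.12
side 2 49 0.14
side 3 48 0.11
side 0 48 0.09
side 1 41 0.11
side 2 20 0.12
side 3 24 0.08
[[282.1, 187.8], [365.5, 195.8], [362.8, 229.9], [278.6, 222.1]] [[354.9, 204.9], [254.6, 237.2], [242.9, 205.8], [337.6, 177.0]]
tri [[0.6129, 0.1166, 0.0117], [0.5955, -0.1532, 0.0111], [0.485, -0.1468, 0.0096], [0.5018, 0.1239, 0.0111]] [ 0.54881075 -0.01485025  0.01086832]
t mid [ 0.5481 -0.0162  0.015 ] len 0.271 0.1108 yaw(y axis) -3.64 -3.47
s mid [ 0.5527 -0.0146  0.015 ] len 0.2685 0.1095 yaw(y axis) -3.36 -3.57
glass [239.  185.8] [15.8 16.7]
glass [399.4 171. ] [11.8 17.6]
lens glass [0.60832663 0.24533772 0.07484577]
0.065 [0.6088 0.246  0.065 ] [0.6009 0.2535 0.065 ]
0.075 [0.6077 0.2442 0.075 ] [0.6089 0.2464 0.075 ]
0.083 [0.6068 0.2429 0.083 ] [0.6153 0.2408 0.083 ]
t blob [240.5 186.7] at mid-height z=.043 [0.6085 0.245  0.043 ]
s blob [397.7 179.4] at mid-height z=.043 [0.6078 0.2474 0.043 ]
blob tri [0.6087 0.2455 0.0446]
t brass (345.91623036649213, 213.1675392670157) 191.0
s brass (266.05434782608694, 209.9076086956522) 184.0
```

View pics/z3.png

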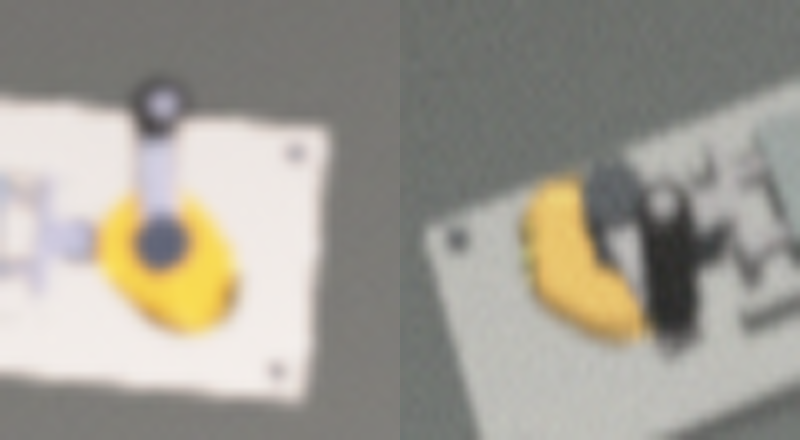

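The crop shows the handle top at about top (345,193) / scene (279.5,203.3). The shaft cap is at top (345,210.3). The cam lobe points down and to the right of the shaft, at about (190,315) in the crop.

```bash
python3 - <<'E'
from h import *
t,s=load('top0'),load('scene0')
print('handle top tri',tri(t,(345.1,193),s,(279.5,203.3)).round(4),onz(t,345.1,193,.1035),onz(s,279.5,203.3,.1035))
o=np.array([.5493,-.0105]);y=np.array([np.sin(np.radians(3.5)),np.cos(np.radians(3.5))]);x=np.array([y[1],-y[0]])
print('seat',o+.07*y,'shaft',o-.075*y,onz(t,345,210.25,.062))
# disc centroid
im=t['image'][185:230,285:316].astype(int); m=((im.max(2)<80)&(abs(im[:,:,2]-im[:,:,0])<12)).astype(np.uint8)
k=max(cv2.findContours(m,0,1)[0],key=cv2.contourArea); e=cv2.minEnclosingCircle(k); print('disc',e,onz(t,e[0][0]+285,e[0][1]+185,.015))
# cam: farthest brass contour vs shaft in fixture axes at z ~ .03
sh=o-.075*y
im=t['image'][180:235,325:375].astype(int); m=((im[:,:,0]-im[:,:,2]>50)).astype(np.uint8); k=cv2.findContours(m,0,1)[0]; k=max(k,key=cv2.contourArea)[:,0]+[325,180]
for zz in(.03,.04):
    for p in k: 
        w=onz(t,*p,zz)[:2]-sh; a,b=w@x,w@y; r=np.hypot(a,b)
        if r>.03: print(zz,np.round([r,np.arctan2(-b,a)%(2*np.pi)],3))
E
```

```text
handle top tri [ 0.5942 -0.0802  0.0981] [ 0.59299036 -0.08183487  0.1035    ] [ 0.59958238 -0.07960333  0.1035    ]
seat [0.5535734  0.05936944] shaft [ 0.54472136 -0.08536011] [ 0.5431212 -0.085939   0.062    ]
disc ((14.136363983154297, 20.863636016845703), 10.350370407104492) [0.55542717 0.05868745 0.015     ]
0.03 [0.031 3.062]
0.03 [0.031 2.959]
0.03 [0.035 2.876]
0.03 [0.035 2.787]
0.03 [0.036 2.702]
0.03 [0.037 2.622]
0.03 [0.039 2.548]
0.03 [0.038 2.433]
0.03 [0.04  2.367]
0.03 [0.04  2.253]
0.03 [0.037 2.192]
0.03 [0.038 2.074]
0.03 [0.036 2.001]
0.03 [0.035 1.921]
0.03 [0.034 1.836]
0.03 [0.033 1.744]
0.03 [0.032 1.648]
0.04 [0.031 3.086]
0.04 [0.031 2.985]
0.04 [0.035 2.9  ]
0.04 [0.035 2.812]
0.04 [0.036 2.727]
0.04 [0.037 2.646]
0.04 [0.039 2.571]
0.04 [0.038 2.457]
0.04 [0.039 2.391]
0.04 [0.039 2.277]
0.04 [0.037 2.217]
0.04 [0.038 2.097]
0.04 [0.036 2.025]
0.04 [0.034 1.945]
0.04 [0.033 1.859]
0.04 [0.032 1.767]
0.04 [0.031 1.67 ]
```

```bash
cat > go.py <<'E'
import sys
from h import *
from scipy.spatial.transform import Rotation as R
def go(x,y,z,az=None):
    s=read_state(); q=s['tool_rot']; r=R.from_quat([q[1],q[2],q[3],q[0]]); M=r.as_matrix()
    d=M.T@(np.array([x,y,z])-s['ee_pos'])/.04
    print('t',round(s['t'],2),'ee',np.round(s['ee_pos'],4),'yaz',np.degrees(np.arctan2(M[1,1],M[0,1])).round(2),'zaxis',M[:,2].round(4),'q7',np.round(s['joint_pos'][6],2))
    print('shift units total',d.round(3),'F',np.round(s['wrist_force'],1),'w',round(s['gripper_width'],4),'grip',np.round(s['grip_force'],1))
    if az is not None:
        a=np.radians(az); y_=np.array([np.cos(a),np.sin(a),0]); z_=np.array([0,0,-1.]); T=np.column_stack([np.cross(y_,z_),y_,z_])
        print('turn units total',(np.degrees(R.from_matrix(M.T@T).as_rotvec())/6).round(3))
if __name__=='__main__': go(*map(float,sys.argv[1:]))
E
python3 -m jog '[[-0.62,-0.275,0,0,0,0,-1],[-0.62,-0.275,0,0,0,0,-1],[-0.62,-0.275,0,0,0,0,-1],[-0.62,-0.275,0,0,0,0,-1],[-0.62,-0.275,0,0,0,0,-1],[-0.62,-0.275,0,0,0,0,-1],[-0.62,-0.275,0,0,0,0,-1],[-0.62,-0.275,0,0,0,0,-1],[-0.62,-0.275,0,0,0,0,-1],[-0.62,-0.275,0,0,0,0,-1],[-0.62,-0.275,0,0,0,0,-1],[-0.62,-0.275,0,0,0,0,-1],[-0.62,-0.275,0,0,0,0,-1],[-0.62,-0.275,0,0,0,0,-1],[-0.62,-0.275,0,0,0,0,-1],[-0.62,-0.275,0,0,0,0,-1],[-0.62,-0.275,0,0,0,0,-1],[-0.62,-0.275,0,0,0,0,-1],[-0.62,-0.275,0,0,0,0,-1],[0,0,0,0,0,0,-1]]'
python3 go.py 0.6083 0.2455 0.045 71
```

```text
t: 1.77
ee_pos: [0.5934, 0.2571, 0.2049]
tool_rot: [0.002, 0.169, 0.986, -0.002]
wrist_force: [-0.1, -0.4, 0.2]
gripper_width: 0.0942
grip_force: 0.0
t 1.77 ee [0.5934 0.2571 0.2049] yaz 70.58 zaxis [ 0.0028 -0.0045 -1.    ] q7 0.8
shift units total [-0.431 -0.137  4.   ] F [-0.1 -0.4  0.2] w 0.0942 grip 0.0
turn units total [-0.032  0.039 -0.07 ]
```

```bash
python3 -m jog '[[-0.22,-0.07,0,0,0,0,-1],[-0.21,-0.07,0,0,0,0,-1],[0,0,0.5,0,0,0,-1],[0,0,0.5,0,0,0,-1],[0,0,0.5,0,0,0,-1],[0,0,0.5,0,0,0,-1],[0,0,0,0,0,0,-1],[0,0,0,0,0,0,-1]]'
python3 go.py 0.6083 0.2455 0.045 71
```

```text
t: 2.43
ee_pos: [0.6024, 0.2536, 0.1247]
tool_rot: [-0.001, 0.164, 0.986, -0.001]
wrist_force: [-0.4, 1.2, 0.2]
gripper_width: 0.0938
grip_force: 0.0
t 2.43 ee [0.6024 0.2536 0.1247] yaz 71.12 zaxis [-2.4e-03 -6.0e-04 -1.0e+00] q7 0.83
shift units total [-0.21  -0.14   1.991] F [-0.4  1.2  0.2] w 0.0938 grip 0.0
turn units total [-0.013 -0.019  0.019]
```

```bash
for i in 1 2 3; do python3 -m jog '[[0,0,0,0,0,0,-1],[0,0,0,0,0,0,-1]]' | grep ee_pos; done
python3 go.py 0.6083 0.2455 0.045 71
```

```text
ee_pos: [0.6043, 0.2539, 0.1271]
ee_pos: [0.6039, 0.2535, 0.1266]
ee_pos: [0.6035, 0.2533, 0.1259]
t 2.93 ee [0.6035 0.2533 0.1259] yaz 71.04 zaxis [ 6.e-04  3.e-04 -1.e+00] q7 0.83
shift units total [-0.176 -0.146  2.023] F [ 0.1 -0.5  0.2] w 0.0939 grip 0.0
turn units total [0.005 0.004 0.007]
```

```bash
python3 -m jog '[[-0.09,-0.07,0,0,0,0,-1],[-0.09,-0.07,0,0,0,0,-1],[0,0,0.2,0,0,0,-1],[0,0,0.2,0,0,0,-1],[0,0,0,0,0,0,-1],[0,0,0,0,0,0,-1]]'
python3 go.py 0.6083 0.2455 0.045 71; python3 -c "from h import *
snap('scene','s1');snap('top','t1')
a=load('s1')['image'][110:230,330:490];b=load('t1')['image'][140:240,180:330]
cv2.imwrite('pics/z4.png',np.hstack([cv2.resize(a,(400,300)),cv2.resize(b,(400,300))])[:,:,::-1])"
```

```text
t: 3.43
ee_pos: [0.6074, 0.2454, 0.1083]
tool_rot: [-0.001, 0.165, 0.986, -0.001]
wrist_force: [0.0, -0.3, 0.9]
gripper_width: 0.0939
grip_force: 0.0
t 3.43 ee [0.6074 0.2454 0.1083] yaz 71.05 zaxis [-2.2e-03 -7.0e-04 -1.0e+00] q7 0.84
shift units total [-0.023  0.012  1.581] F [ 0.  -0.3  0.9] w 0.0939 grip 0.0
turn units total [-0.013 -0.018  0.009]
```

View pics/z4.png

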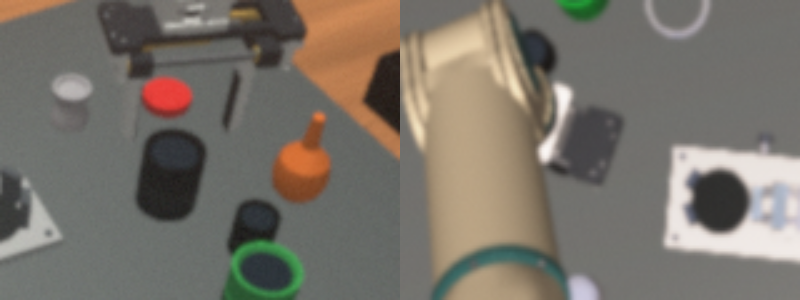

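The gripper is above the lens with a fingertip on each side, at crop (130,135) and (232,130). The lens top is between and below them.

```bash
python3 -m jog '[[0,0,0.25,0,0,0,-1],[0,0,0.25,0,0,0,-1],[0,0,0.25,0,0,0,-1],[0,0,0.25,0,0,0,-1],[0,0,0.25,0,0,0,-1],[0,0,0.25,0,0,0,-1],[0,0,0.08,0,0,0,-1],[0,0,0,0,0,0,-1],[0,0,0,0,0,0,-1]]'
python3 go.py 0.6083 0.2455 0.045 71
```

```text
t: 4.28
ee_pos: [0.6083, 0.2456, 0.046]
tool_rot: [-0.0, 0.165, 0.986, -0.0]
wrist_force: [-0.5, 0.0, 0.3]
gripper_width: 0.0941
grip_force: 0.0
t 4.28 ee [0.6083 0.2456 0.046 ] yaz 71.04 zaxis [-2.e-04 -1.e-04 -1.e+00] q7 0.84
shift units total [ 0.    -0.001  0.026] F [-0.5  0.   0.3] w 0.0941 grip 0.0
turn units total [-0.001 -0.002  0.007]
```

```bash
python3 -m jog '[[0,0,0,0,0,0,-0.6],[0,0,0,0,0,0,-0.5],[0,0,0,0,0,0,-0.4],[0,0,0,0,0,0,-0.35],[0,0,0,0,0,0,-0.3],[0,0,0,0,0,0,-0.2],[0,0,0,0,0,0,-0.1],[0,0,0,0,0,0,-0.1]]'
python3 go.py 0.6083 0.2455 0.045 71
```

```text
t: 4.95
ee_pos: [0.6084, 0.2456, 0.0466]
tool_rot: [0.0, 0.165, 0.986, 0.0]
wrist_force: [-0.8, -0.8, 2.5]
gripper_width: 0.0638
grip_force: 30.0
t 4.95 ee [0.6084 0.2456 0.0466] yaz 71.04 zaxis [ 3.e-04  1.e-04 -1.e+00] q7 0.84
shift units total [ 0.002 -0.003  0.039] F [-0.8 -0.8  2.5] w 0.0638 grip 30.0
turn units total [0.002 0.002 0.007]
```

```bash
python3 -m jog '[[0,0,-0.1,0,0,0,-0.1],[0,0,-0.2,0,0,0,-0.1],[0,0,-0.35,0,0,0,-0.1],[0,0,-0.4,0,0,0,-0.1],[0,0,-0.4,0,0,0,-0.1],[0,0,-0.4,0,0,0,-0.1],[0,0,-0.3,0,0,0,-0.1],[0,0,-0.1,0,0,0,-0.1],[0,0,0,0,0,0,-0.1],[0,0,0,0,0,0,-0.1]]'
python3 go.py 0.554 0.0552 0.136 -3.5
```

```text
t: 5.78
ee_pos: [0.6078, 0.2454, 0.1357]
tool_rot: [-0.0, 0.165, 0.986, -0.0]
wrist_force: [-0.9, 0.0, -4.8]
gripper_width: 0.0635
grip_force: 30.0
t 5.78 ee [0.6078 0.2454 0.1357] yaz 71.05 zaxis [-1.e-03 -4.e-04 -1.e+00] q7 0.84
shift units total [-2.730e-01 -4.933e+00 -4.000e-03] F [-0.9  0.  -4.8] w 0.0635 grip 30.0
turn units total [-1.1000e-02 -3.0000e-03  1.2424e+01]
```

```bash
python3 -m jog '[[-0.02,-0.3,0,0,0,0,-0.1],[-0.02,-0.3,0,0,0,0,-0.1],[-0.02,-0.3,0,0,0,0,-0.1],[-0.02,-0.3,0,0,0,0,-0.1],[-0.02,-0.3,0,0,0,0,-0.1],[-0.02,-0.3,0,0,0,0,-0.1],[-0.02,-0.3,0,0,0,0,-0.1],[-0.02,-0.3,0,0,0,0,-0.1],[-0.02,-0.3,0,0,0,0,-0.1],[-0.02,-0.3,0,0,0,0,-0.1],[-0.02,-0.3,0,0,0,0,-0.1],[-0.02,-0.3,0,0,0,0,-0.1],[-0.02,-0.3,0,0,0,0,-0.1],[-0.02,-0.3,0,0,0,0,-0.1],[-0.02,-0.3,0,0,0,0,-0.1],[0,-0.3,0,0,0,0,-0.1],[0,0,0,0,0,0,-0.1]]'
python3 -m jog '[[0,0,0,0,0,0.7,-0.1],[0,0,0,0,0,0.7,-0.1],[0,0,0,0,0,0.7,-0.1],[0,0,0,0,0,0.7,-0.1],[0,0,0,0,0,0.7,-0.1],[0,0,0,0,0,0.7,-0.1],[0,0,0,0,0,0.7,-0.1],[0,0,0,0,0,0.7,-0.1],[0,0,0,0,0,0.7,-0.1],[0,0,0,0,0,0.7,-0.1],[0,0,0,0,0,0.7,-0.1],[0,0,0,0,0,0.7,-0.1],[0,0,0,0,0,0.7,-0.1],[0,0,0,0,0,0.7,-0.1],[0,0,0,0,0,0.7,-0.1],[0,0,0,0,0,0.7,-0.1],[0,0,0,0,0,0.7,-0.1],[0,0,0,0,0,0.5,-0.1],[0,0,0,0,0,0,-0.1],[0,0,0,0,0,0,-0.1]]'
python3 go.py 0.554 0.0552 0.136 -3.5
```

```text
t: 7.2
ee_pos: [0.5562, 0.0561, 0.1362]
tool_rot: [-0.001, 0.166, 0.986, -0.001]
wrist_force: [-0.1, -0.1, -4.2]
gripper_width: 0.0638
grip_force: 30.0
t: 8.87
ee_pos: [0.5573, 0.0608, 0.1362]
tool_rot: [-0.0, 0.727, 0.687, 0.0]
wrist_force: [-0.6, -1.2, -4.1]
gripper_width: 0.0636
grip_force: 30.0
t 8.87 ee [0.5573 0.0608 0.1362] yaz -3.21 zaxis [-0.e+00  4.e-04 -1.e+00] q7 0.11
shift units total [-0.144 -0.075  0.004] F [-0.6 -1.2 -4.1] w 0.0636 grip 30.0
turn units total [-0.    -0.004  0.049]
```

```bash
python3 -m jog '[[-0.07,-0.04,0,0,0,0.05,-0.1],[-0.07,-0.04,0,0,0,0,-0.1],[0,0,0.25,0,0,0,-0.1],[0,0,0.25,0,0,0,-0.1],[0,0,0.25,0,0,0,-0.1],[0,0,0.2,0,0,0,-0.1],[0,0,0.1,0,0,0,-0.1],[0,0,0,0,0,0,-0.1],[0,0,0,0,0,0,-0.1]]'
python3 go.py 0.554 0.0552 0.06 -3.5
python3 - <<'E'
from h import *
c=snap('scene','s2');snap('top','t2')
cv2.imwrite('pics/z5.png',cv2.resize(c['image'][100:250,230:400],(680,600),interpolation=2)[:,:,::-1])
print('expected px of bottom centre (.554,.0552,.05)',proj(c,(.554,.0552,.05)),'top',proj(c,(.554,.0552,.13)),'seat',proj(c,(.554,.0592,.015)))
E
```

```text
t: 9.62
ee_pos: [0.5536, 0.0546, 0.0938]
tool_rot: [-0.0, 0.729, 0.684, -0.0]
wrist_force: [-0.3, -0.5, -3.7]
gripper_width: 0.0636
grip_force: 30.0
t 9.62 ee [0.5536 0.0546 0.0938] yaz -3.66 zaxis [-7.e-04 -2.e-04 -1.e+00] q7 0.15
shift units total [0.017 0.009 0.845] F [-0.3 -0.5 -3.7] w 0.0636 grip 30.0
turn units total [-0.007  0.002 -0.027]
expected px of bottom centre (.554,.0552,.05) [323.3229096  187.58413384] top [323.37034042 164.81303917] seat [324.66469185 196.22344826]
```

View pics/z5.png

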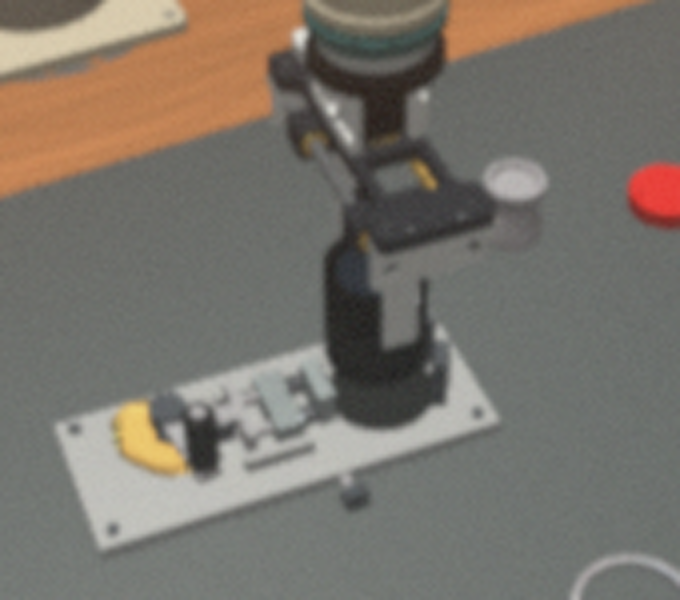

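The lens hangs upright above the painted seat. Its sides are at about columns 312 and 337 (centre 324, expected 323.3), and its bottom is just clear of the jaw and V tops. It is safe to lower.

```bash
python3 -m jog '[[0,0,0.2,0,0,0,-0.1],[0,0,0.2,0,0,0,-0.1],[0,0,0.15,0,0,0,-0.1],[0,0,0.1,0,0,0,-0.1],[0,0,0,0,0,0,-0.1]]'
python3 go.py 0.554 0.0552 0.058 -3.5
python3 -m jog '[[0,0,0.05,0,0,0,-0.1],[0,0,0.05,0,0,0,-0.1],[0,0,0,0,0,0,-0.1]]'
python3 go.py 0.554 0.0552 0.058 -3.5
```

```text
t: 10.13
ee_pos: [0.5528, 0.0546, 0.067]
tool_rot: [-0.001, 0.729, 0.684, -0.001]
wrist_force: [-0.4, -0.3, -4.1]
gripper_width: 0.0635
grip_force: 30.0
t 10.13 ee [0.5528 0.0546 0.067 ] yaz -3.66 zaxis [-2.3e-03 -2.0e-04 -1.0e+00] q7 0.17
shift units total [0.017 0.029 0.225] F [-0.4 -0.3 -4.1] w 0.0635 grip 30.0
turn units total [-0.021  0.004 -0.026]
t: 10.38
ee_pos: [0.5537, 0.0546, 0.0641]
tool_rot: [-0.0, 0.729, 0.684, -0.0]
wrist_force: [0.1, -0.3, -5.0]
gripper_width: 0.0637
grip_force: 30.0
t 10.38 ee [0.5537 0.0546 0.0641] yaz -3.66 zaxis [-2.e-04 -0.e+00 -1.e+00] q7 0.17
shift units total [0.014 0.007 0.151] F [ 0.1 -0.3 -5. ] w 0.0637 grip 30.0
turn units total [-0.002  0.    -0.026]
```

```bash
python3 -m jog '[[0,0,0.05,0,0,0,-0.1],[0,0,0.04,0,0,0,-0.1],[0,0,0,0,0,0,-0.1],[0,0,0,0,0,0,-0.1]]'|egrep 'ee_pos|wrist'
python3 -m jog '[[0,0,0.025,0,0,0,-0.1],[0,0,0,0,0,0,-0.1],[0,0,0,0,0,0,-0.1]]'|egrep 'ee_pos|wrist'
python3 -m jog '[[0,0,0.025,0,0,0,-0.1],[0,0,0,0,0,0,-0.1],[0,0,0,0,0,0,-0.1]]'|egrep 'ee_pos|wrist'
```

```text
ee_pos: [0.5537, 0.0547, 0.0606]
wrist_force: [-1.1, 0.2, -4.3]
ee_pos: [0.5537, 0.0547, 0.0596]
wrist_force: [0.1, 0.3, -4.6]
ee_pos: [0.5537, 0.0547, 0.0586]
wrist_force: [0.0, -0.4, -4.7]
```

```bash
for i in 1 2; do python3 -m jog '[[0,0,0.025,0,0,0,-0.1],[0,0,0,0,0,0,-0.1],[0,0,0,0,0,0,-0.1]]'|egrep 'ee_pos|wrist'; done
```

```text
ee_pos: [0.5538, 0.0547, 0.0585]
wrist_force: [-2.9, -0.1, 6.4]
ee_pos: [0.5537, 0.0547, 0.0585]
wrist_force: [-4.6, -0.3, 14.2]
```

```bash
python3 -m jog '[[0,0,-0.04,0,0,0,-0.1],[0,0,0,0,0,0,-0.25],[0,0,0,0,0,0,-0.35],[0,0,0,0,0,0,-0.4],[0,0,0,0,0,0,-0.5],[0,0,0,0,0,0,-0.7],[0,0,0,0,0,0,-1],[0,0,0,0,0,0,-1],[0,0,0,0,0,0,-1]]'
python3 -m jog '[[0,0,-0.15,0,0,0,-1],[0,0,-0.3,0,0,0,-1],[0,0,-0.4,0,0,0,-1],[0,0,-0.4,0,0,0,-1],[0,0,-0.4,0,0,0,-1],[0,0,-0.4,0,0,0,-1],[0,0,-0.3,0,0,0,-1],[0,0,-0.2,0,0,0,-1],[0,0,0,0,0,0,-1],[0,0,0,0,0,0,-1]]'
python3 go.py 0.594 -0.081 0.16 94
```

```text
t: 12.47
ee_pos: [0.5538, 0.0547, 0.0582]
tool_rot: [-0.0, 0.729, 0.684, -0.0]
wrist_force: [-0.1, -0.3, -0.3]
gripper_width: 0.0924
grip_force: 0.0
t: 13.3
ee_pos: [0.5538, 0.0548, 0.1604]
tool_rot: [0.0, 0.729, 0.684, 0.0]
wrist_force: [-0.2, 0.7, -0.1]
gripper_width: 0.0942
grip_force: 0.0
t 13.3 ee [0.5538 0.0548 0.1604] yaz -3.65 zaxis [ 4.e-04  3.e-04 -1.e+00] q7 0.1
shift units total [-3.324  1.22   0.01 ] F [-0.2  0.7 -0.1] w 0.0942 grip 0.0
turn units total [ 5.0000e-03  1.0000e-03 -1.6274e+01]
```

```bash
python3 -m jog '[[-0.28,0.1,0,0,0,0,-1],[-0.28,0.1,0,0,0,0,-1],[-0.28,0.1,0,0,0,0,-1],[-0.28,0.1,0,0,0,0,-1],[-0.28,0.1,0,0,0,0,-1],[-0.28,0.1,0,0,0,0,-1],[-0.28,0.1,0,0,0,0,-0.5],[-0.28,0.1,0,0,0,0,-0.1],[-0.28,0.1,0,0,0,0,-0.1],[-0.28,0.1,0,0,0,0,-0.1],[-0.28,0.1,0,0,0,0,-0.1],[-0.24,0.12,0,0,0,0,-0.1]]' | grep ee_
python3 -m jog '[[0,0,0,0,0,-0.9,-0.1],[0,0,0,0,0,-0.9,-0.1],[0,0,0,0,0,-0.9,-0.1],[0,0,0,0,0,-0.9,-0.1],[0,0,0,0,0,-0.9,-0.1],[0,0,0,0,0,-0.9,-0.1],[0,0,0,0,0,-0.9,-0.1],[0,0,0,0,0,-0.9,-0.1],[0,0,0,0,0,-0.9,-0.1],[0,0,0,0,0,-0.9,-0.1],[0,0,0,0,0,-0.9,-0.1],[0,0,0,0,0,-0.9,-0.1],[0,0,0,0,0,-0.9,-0.1],[0,0,0,0,0,-0.9,-0.1],[0,0,0,0,0,-0.9,-0.1],[0,0,0,0,0,-0.9,-0.1],[0,0,0,0,0,-0.9,-0.1],[0,0,0,0,0,-0.9,-0.1],[0,0,0,0,0,0,-0.1],[0,0,0,0,0,0,-0.1]]' |grep ee_
python3 go.py 0.594 -0.081 0.12 94
python3 - <<'E'
from h import *
c=snap('scene','s3')
cv2.imwrite('pics/z6.png',cv2.resize(c['image'][100:250,230:400],(680,600),interpolation=2)[:,:,::-1])
print(proj(c,(.594,-.081,.1035)), [(proj(c,p)-[230,100])*4 for p in((.554,.0592,.095),(.554,.0552,.095))])
E
```

```text
ee_pos: [0.5941, -0.0825, 0.1603]
ee_pos: [0.5941, -0.0815, 0.1602]
t 15.97 ee [ 0.5941 -0.0815  0.1602] yaz 93.36 zaxis [ 0.e+00  2.e-04 -1.e+00] q7 1.66
shift units total [0.002 0.014 1.006] F [ 0.1 -0.3  0.3] w 0.0515 grip 0.0
turn units total [ 0.002  0.    -0.106]
[278.03129951 201.86392   ] [array([379.17179929, 298.47098217]), array([373.39549577, 300.47558281])]
```

View pics/z6.png

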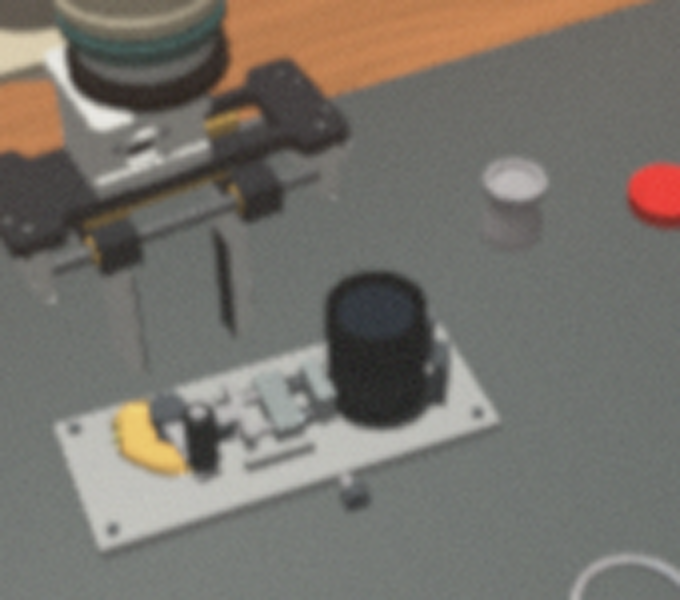

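The lens stands upright on the seat beside the V, with its top centre at crop (376,300). The open fingers are above and on either side of the handle, whose top is at crop (200,410).

```bash
python3 -m jog '[[0,0.035,0.3,0,0,-0.1,-0.1],[0,0,0.35,0,0,0,-0.1],[0,0,0.35,0,0,0,-0.1],[0,0,0.35,0,0,0,-0.1],[0,0,0.35,0,0,0,-0.1],[0,0,0.35,0,0,0,-0.1],[0,0,0.2,0,0,0,-0.1],[0,0,0.1,0,0,0,-0.1],[0,0,0,0,0,0,-0.1],[0,0,0,0,0,0,-0.1]]'
python3 go.py 0.594 -0.08 0.066 94
```

```text
t: 16.85
ee_pos: [0.5942, -0.0796, 0.0666]
tool_rot: [0.0, -0.036, 0.999, -0.0]
wrist_force: [0.7, -0.2, -0.1]
gripper_width: 0.0519
grip_force: 0.0
t 16.85 ee [ 0.5942 -0.0796  0.0666] yaz 94.12 zaxis [ 4.e-04 -1.e-04 -1.e+00] q7 1.65
shift units total [ 0.006 -0.009  0.015] F [ 0.7 -0.2 -0.1] w 0.0519 grip 0.0
turn units total [-0.001  0.004  0.02 ]
```

```bash
python3 -m jog '[[0,0,0,0,0,0,0.2],[0,0,0,0,0,0,0.3],[0,0,0,0,0,0,0.4],[0,0,0,0,0,0,0.45],[0,0,0,0,0,0,0.5],[0,0,0,0,0,0,0.5]]'
python3 -m jog '[[0,0,0,0,0,0,0.53],[0,0,0,0,0,0,0.55],[0,0,0,0,0,0,0.56],[0,0,0,0,0,0,0.56]]'
```

```text
t: 17.35
ee_pos: [0.594, -0.0796, 0.0664]
tool_rot: [0.0, -0.036, 0.999, -0.0]
wrist_force: [0.5, 0.2, 0.1]
gripper_width: 0.0234
grip_force: 0.0
t: 17.68
ee_pos: [0.5939, -0.0796, 0.0662]
tool_rot: [-0.0, -0.036, 0.999, 0.0]
wrist_force: [-0.1, 0.2, -0.3]
gripper_width: 0.0206
grip_force: 0.0
```

```bash
cat > cr.py <<'E'
import sys
from h import *
from go import go
s=read_state(); sh=np.array([.5443,-.0856]); d=s['ee_pos'][:2]-sh; az=np.degrees(np.arctan2(d[1],d[0]))
print('crank',round(np.radians(-3.5-az),3),'r',np.linalg.norm(d).round(4),'ideal yaz',round(az+90,1))
go(*(sh+.05*d/np.linalg.norm(d)),.066,az+90)
E
python3 -m jog '[[0.001,-0.052,0,0,0,0.3,0.56],[0.001,-0.052,0,0,0,0.3,0.56],[0.001,-0.052,0,0,0,0.3,0.56],[0.001,-0.052,0,0,0,0.3,0.56],[0.001,-0.052,0,0,0,0.4,0.56],[0.001,-0.052,0,0,0,0.4,0.56],[0.001,-0.052,0,0,0,0.4,0.56],[0.001,-0.052,0,0,0,0.4,0.56],[0.001,-0.052,0,0,0,0.4,0.56],[0.001,-0.052,0,0,0,0.4,0.56]]'
python3 cr.py
```

```text
t: 18.52
ee_pos: [0.5919, -0.1002, 0.0662]
tool_rot: [0.0, 0.154, 0.988, 0.0]
wrist_force: [-0.4, 1.5, -0.1]
gripper_width: 0.0207
grip_force: 0.7
crank 0.238 r 0.0498 ideal yaz 72.9
t 18.52 ee [ 0.5919 -0.1002  0.0662] yaz 72.33 zaxis [ 2.e-04  1.e-04 -1.e+00] q7 1.41
shift units total [-0.006  0.     0.006] F [-0.4  1.5 -0.1] w 0.0207 grip 0.7
turn units total [ 0.002  0.002 -0.093]
```

Tracking well, with about 1 N of friction. Continuing.

```bash
python3 -m jog '[[0.001,-0.052,0,0,0,0.4,0.56],[0.001,-0.052,0,0,0,0.4,0.56],[0.001,-0.052,0,0,0,0.4,0.56],[0.001,-0.052,0,0,0,0.4,0.56],[0.001,-0.052,0,0,0,0.4,0.56],[0.001,-0.052,0,0,0,0.4,0.56],[0.001,-0.052,0,0,0,0.4,0.56],[0.001,-0.052,0,0,0,0.4,0.56],[0.001,-0.052,0,0,0,0.4,0.56],[0.001,-0.052,0,0,0,0.4,0.56],[0.001,-0.052,0,0,0,0.4,0.56],[0.001,-0.052,0,0,0,0.4,0.56]]'
python3 cr.py
```

```text
t: 19.52
ee_pos: [0.5792, -0.1213, 0.0663]
tool_rot: [0.0, 0.394, 0.919, 0.0]
wrist_force: [1.3, 1.7, -1.9]
gripper_width: 0.0208
grip_force: 0.9
crank 0.736 r 0.0499 ideal yaz 44.3
t 19.52 ee [ 0.5792 -0.1213  0.0663] yaz 43.53 zaxis [ 9.e-04 -0.e+00 -1.e+00] q7 1.09
shift units total [-0.003  0.     0.006] F [ 1.3  1.7 -1.9] w 0.0208 grip 0.9
turn units total [ 0.006  0.006 -0.135]
```

```bash
python3 -m jog '[[0,-0.039,0,0,0,0.3,0.56],[0,-0.039,0,0,0,0.3,0.56],[0,-0.039,0,0,0,0.3,0.56],[0,-0.039,0,0,0,0.3,0.56],[0,-0.039,0,0,0,0.3,0.56],[0,-0.039,0,0,0,0.3,0.56],[0,-0.039,0,0,0,0.3,0.56],[0,-0.039,0,0,0,0.3,0.56],[0,-0.039,0,0,0,0.3,0.56],[0,-0.039,0,0,0,0.3,0.56]]' | grep wrist_f
python3 cr.py
python3 -m jog '[[0,-0.039,0,0,0,0.3,0.56],[0,-0.039,0,0,0,0.3,0.56],[0,-0.039,0,0,0,0.3,0.56],[0,-0.039,0,0,0,0.3,0.56],[0,-0.039,0,0,0,0.3,0.56],[0,-0.039,0,0,0,0.3,0.56]]'|grep wrist_f
python3 cr.py
```

```text
wrist_force: [2.8, 1.6, -2.3]
crank 1.052 r 0.0497 ideal yaz 26.2
t 20.35 ee [ 0.5663 -0.1302  0.0663] yaz 25.57 zaxis [ 5.e-04 -0.e+00 -1.e+00] q7 0.89
shift units total [-0.006  0.     0.007] F [ 2.8  1.6 -2.3] w 0.0209 grip 1.4
turn units total [ 0.004  0.002 -0.106]
wrist_force: [3.2, 0.7, -3.3]
crank 1.244 r 0.0499 ideal yaz 15.2
t 20.85 ee [ 0.5574 -0.1338  0.0663] yaz 14.76 zaxis [ 3.e-04 -2.e-04 -1.e+00] q7 0.76
shift units total [-0.002  0.     0.008] F [ 3.2  0.7 -3.3] w 0.0207 grip 1.5
turn units total [ 0.002  0.002 -0.074]
```

```bash
for i in 1 2 3 4; do python3 -m jog '[[0,-0.039,0,0,0,0.3,0.56],[0,-0.039,0,0,0,0.3,0.56],[0,-0.039,0,0,0,0.3,0.56],[0,-0.039,0,0,0,0.3,0.56],[0,-0.039,0,0,0,0.3,0.56]]' >/dev/null; python3 cr.py | egrep 'crank|F'; done
```

```text
crank 1.393 r 0.05 ideal yaz 6.7
shift units total [ 0.001 -0.     0.008] F [ 3.8  0.7 -4.9] w 0.021 grip 2.4
crank 1.523 r 0.0502 ideal yaz -0.8
shift units total [ 0.006 -0.     0.011] F [ 6.5 -0.  -6.4] w 0.021 grip 3.4
crank 1.656 r 0.0507 ideal yaz -8.4
shift units total [ 0.017 -0.001  0.015] F [ 9.2 -1.5 -6.8] w 0.0209 grip 4.2
crank 1.794 r 0.0511 ideal yaz -16.3
shift units total [ 0.027 -0.002  0.017] F [ 8.9 -3.1 -8.3] w 0.0206 grip 4.7
```

```bash
for i in 1 2; do python3 -m jog '[[0.003,-0.039,0,0,0,0.3,0.56],[0.003,-0.039,0,0,0,0.3,0.56],[0.003,-0.039,0,0,0,0.3,0.56],[0.003,-0.039,0,0,0,0.3,0.56]]' >/dev/null; python3 cr.py ; done
```

```text
crank 1.936 r 0.0509 ideal yaz -24.4
t 22.85 ee [ 0.5233 -0.132   0.0667] yaz -28.5 zaxis [ 0.0042 -0.0041 -1.    ] q7 0.26
shift units total [ 0.023 -0.002  0.016] F [ 5.9 -2.6 -6.1] w 0.0209 grip 3.4
turn units total [ 0.054  0.017 -0.681]
crank 2.11 r 0.05 ideal yaz -34.4
t 23.18 ee [ 0.516  -0.1269  0.0665] yaz -35.68 zaxis [ 4.0e-04 -1.1e-03 -1.0e+00] q7 0.17
shift units total [ 0.001 -0.     0.014] F [ 2.5 -2.7  0.3] w 0.0209 grip 1.6
turn units total [ 0.01   0.006 -0.213]
```

```bash
for i in 1 2; do python3 -m jog '[[0.001,-0.039,0,0,0,0.3,0.56],[0.001,-0.039,0,0,0,0.3,0.56]]' >/dev/null; python3 cr.py|egrep 'crank|F' ; done; python3 -m jog '[[0,0,0,0,0,0,0.56],[0,0,0,0,0,0,0.56],[0,0,0,0,0,0,0.56]]' >/dev/null; python3 cr.py|egrep 'crank|F'
```

```text
crank 2.183 r 0.0495 ideal yaz -38.6
shift units total [-0.013  0.     0.013] F [ 3.  -2.1  1.4] w 0.0209 grip 1.5
crank 2.248 r 0.0492 ideal yaz -42.3
shift units total [-0.021  0.     0.012] F [ 2.3 -2.3  2.4] w 0.0207 grip 1.5
crank 2.259 r 0.049 ideal yaz -42.9
shift units total [-0.025 -0.     0.005] F [ 0.3 -1.1  1.6] w 0.0208 grip 0.8
```

Force peaked at about 9 N near 1.75 rad, then eased to a flat friction level from about 2.05 rad on, so the follower is on the dwell. Next: release, rise and check.

```bash
python3 -m jog '[[0,0,0,0,0,0,0.5],[0,0,0,0,0,0,0.4],[0,0,0,0,0,0,0.2],[0,0,0,0,0,0,0],[0,0,0,0,0,0,-0.1],[0,0,0,0,0,0,-0.1],[0,0,-0.1,0,0,0,-0.1],[0,0,-0.3,0,0,0,-0.1],[0,0,-0.5,0,0,0,-0.1],[0,0,-0.5,0,0,0,-0.1],[0,0,-0.5,0,0,0,-0.1],[0,0,-0.5,0,0,0,-0.1],[0,0,-0.5,0,0,0,-0.1],[0,0,-0.4,0,0,0,-0.1]]'
python3 -m jog '[[-0.4,-0.4,-0.3,0,0,0,-0.1],[-0.4,-0.4,-0.3,0,0,0,-0.1],[-0.5,-0.5,0,0,0,0,-0.1],[-0.5,-0.5,0,0,0,0,-0.1],[-0.5,-0.5,0,0,0,0,-0.1],[-0.5,-0.5,0,0,0,0,-0.1],[-0.5,-0.5,0,0,0,0,-0.1],[-0.5,-0.5,0,0,0,0,-0.1],[0,0,0,0,0,0,-0.1],[0,0,0,0,0,0,-0.1]]'
python3 - <<'E'
from h import *
a=snap('top','t9')['image'][170:245,265:380];b=snap('scene','s9')['image'][140:250,230:395]
cv2.imwrite('pics/z9.png',np.vstack([cv2.resize(a,(460,300),interpolation=2),cv2.resize(b,(460,300),interpolation=2)])[:,:,::-1])
E
```

```text
t: 24.93
ee_pos: [0.5114, -0.1221, 0.2]
tool_rot: [0.0, 0.916, 0.401, 0.0]
wrist_force: [0.6, -0.3, 0.3]
gripper_width: 0.0516
grip_force: 0.0
t: 25.77
ee_pos: [0.2958, -0.1303, 0.2226]
tool_rot: [-0.001, 0.916, 0.401, 0.001]
wrist_force: [0.3, -0.3, 0.9]
gripper_width: 0.0518
grip_force: 0.0
```

View pics/z9.png

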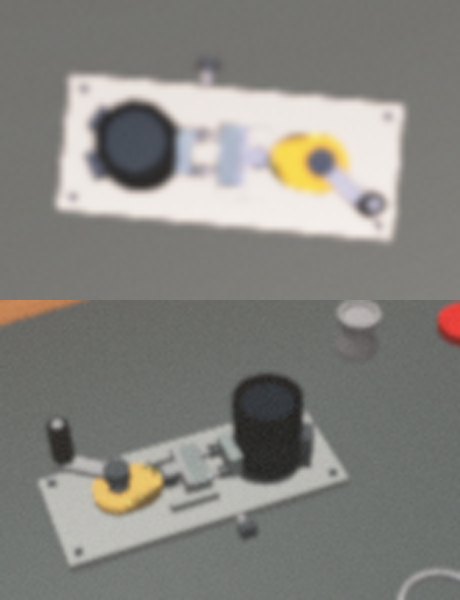

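After release the crank has stayed put, with the handle at crop (370,203). The cam lobe points left at the follower, around (270,160), and the jaw is against the lens, which sits in the V. One numeric check of the dwell centring.

```bash
python3 - <<'E'
from h import *
yv=np.array([np.sin(np.radians(3.5)),np.cos(np.radians(3.5))]);x=np.array([yv[1],-yv[0]]); sh=np.array([.5445,-.0855])
for f in('top0','t9'):
    t=load(f); im=t['image'][180:235,325:375] if f=='top0' else t['image'][180:235,320:370]; u0=325 if f=='top0' else 320
    im=cv2.resize(im,None,fx=4,fy=4,interpolation=2).astype(int); m=(im[:,:,0]-im[:,:,2]>50).astype(np.uint8)
    k=max(cv2.findContours(m,0,1)[0],key=cv2.contourArea)[:,0]/4-.375+[u0,180]
    w=np.array([onz(t,*p,.033)[:2] for p in k])-sh; r=np.hypot(*w.T); a=np.arctan2(-w@yv,w@x)%(2*np.pi)
    for th in(.030,.033,.036): print(f,th,a[r>th].min().round(2),a[r>th].max().round(2))
t=load('t9'); p=onz(t,265+371/4,170+203/4,.1035)[:2]-sh; print('crank',np.arctan2(-p@yv,p@x),np.hypot(*p)); print(read_state()['t'])
E
```

```text
top0 0.03 1.46 3.14
top0 0.033 1.75 2.94
top0 0.036 1.94 2.82
t9 0.03 3.86 5.48
t9 0.033 4.06 5.28
t9 0.036 4.37 5.15
crank 2.262650846652387 0.05013417491544951
25.8667
```

```bash
python3 -c "from bench import sign_off; print(sign_off())"
```

```text
the job is handed in; nothing more can be done
None
```

The lens stands upright in the V, clamped by the jaw. The crank is released at about 2.26 rad, near the middle of the dwell, and the arm is clear; the job was handed in at about 26 s, but no verdict came back.

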